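Turned parts from the staging board to the drying rack, in reverse

TASK

Four brown wooden furniture parts stand in a row on the staging board, each on its own grey offcut tile. Move them all to the drying rack in reverse order: the part that is leftmost on the board goes into the rightmost compartment, the next into the compartment beside it, and so on (left and right as seen from the robot, for both rows). Stand each part upright in the middle of its compartment, never tip one over, and do not disturb the white glue bottle.

Things in the scene. Friction and masses are not known exactly. Their poses are not given: they have to be found in the camera images.
- plinth_foot: Square furniture foot, 63 mm high: a 26 mm square toe up to 16 mm, a 34 mm square block from 16 to 58 mm, a 28 mm square cap on top. Loose, brown wood, stands upright; origin at the centre of its underside, z up. At the start it stands on tile_square. Its x and y axes are square to its side faces. About 70 g.
- bun_foot: Round squat bun foot, the widest part, 50 mm high: 38 mm across at the foot, straight band 50 mm across from 16 to 42 mm height, flat top 42 mm across. Loose, brown wood, stands upright; origin at the centre of its underside, z up. At the start it stands on tile_round. About 90 g.
- finial: Round finial with a thin pointed spire, 72 mm high: 36 mm base disc 10 mm thick, a 24 mm neck at 16 to 20 mm, a band 36 mm across from 26 to 44 mm height, then a spire that tapers from 20 mm to 6 mm at the tip. Loose, brown wood, stands upright; origin at the centre of its underside, z up. At the start it stands on tile_hexagon. About 50 g.
- knob: Round mushroom-shaped drawer knob, 49 mm high: 34 mm base disc 6 mm thick, stem 20 mm across, head 40 mm across from 29 to 42 mm height with a domed top. Loose, brown wood, stands upright; origin at the centre of its underside, z up. At the start it stands on tile_cross. About 50 g.
- tile_square: Fixed grey laminate offcut, 70 mm square, 8 mm thick, on the plywood staging board (90 x 360 x 12 mm, long side left-right). Origin: centre of its underside, 12 mm above the bench; top face 20 mm above the bench. Its y axis points left along the board, within 0.2 rad. The tiles lie about 84 mm apart in a row, in an order that changes with each start; they never move.
- tile_round: Fixed grey laminate offcut, a disc 72 mm across and 8 mm thick, on the staging board. Origin: centre of its underside, 12 mm above the bench; top face 20 mm above the bench. Its y axis points left along the board, within 0.2 rad.
- tile_hexagon: Fixed grey laminate offcut, a regular hexagon 70 mm across flats and 8 mm thick, on the staging board. Origin: centre of its underside, 12 mm above the bench; top face 20 mm above the bench. Its y axis points left along the board, within 0.2 rad.
- tile_cross: Fixed grey laminate offcut, a broad cross (a square with its corners notched), 76 x 72 mm and 8 mm thick, on the staging board. Origin: centre of its underside, 12 mm above the bench; top face 20 mm above the bench. Its y axis points left along the board, within 0.2 rad.
- rack: Fixed plywood drying rack, 90 x 342 mm, nearer or farther than the board, empty. Dark strips (6 mm wide, 6 mm above the floor) frame 4 compartments 78 mm square; floor 12 mm above the bench. Origin: centre of underside, at bench height; y along the row to the left, x away from the robot (turned up to 0.12 rad). Compartment centres: x = 0, y = +126, +42, -42, -126 mm.
- glue_bottle: White bottle of glue with an orange cap, 48 mm across and 110 mm high, standing loose on the bench just beyond the left end of the rack, 225 to 250 mm from the rack's centre. Origin at the centre of its underside. Not to be disturbed.
Not all that is in view belongs to the job. What is shaped like the knob but red or yellow is not meant.

How it is judged:
By the outcome, as a careful person would: the job done as asked, in the order asked, and still so for the second after the job is handed in, with the robot touching nothing.
It also fails if it takes over 106 s, if anything falls off the work surface, if the arm or the gripper's body presses on something with over 40 N, if the wrist force passes 120 N, or if a joint passes its speed limit or range.

ROBOT

A 7-joint arm with a two-finger parallel gripper is mounted at the origin on the work surface. World frame = base frame: x ahead of the robot, y to its left, z up, the work surface at z = 0. Lengths are in m, angles in rad, forces in N, time in s.
With the tool pointing down it reaches from about 0.425 to 0.825 m from the base axis. Payload 3.6 kg.
Tool frame: the origin (TCP) lies where the fingers leave the gripper's body, on its centre line; the fingertips stand 73 mm ahead of it and the grasp point (between the pads) lies 54 mm ahead of it; x points along the fingers, y is the direction in which the jaws open and shut, and the axes are right-handed (so a half turn about x gives the same grasp; the last joint's range is limited). The gripper opens to 85 mm and grips with 20 to 120 N. Pads are 22 mm wide; open, the fingers measure 114 mm over their backs; the gripper's body (76 mm by 85 mm) begins 54 mm behind the grasp point. The pads swing forward as they close: fully open they stand 13 mm farther back than shut.
Start: joints at [1.2, 0.615, -0.013, 1.423, 0.008, 1.103, -0.04], TCP at [0.219, -0.612, 0.304] pointing down, gripper open.
Joint ranges: [-3.12, 3.12], [-0.3, 2.06], [-1.34, 1.32], [0.26, 2.42], [-1.36, 4.5], [0.01, 1.98], [-2.84, 2.84]. Speed limits (rad/s): [2.79, 2.79, 3.14, 3.14, 3.14, 3.14, 3.14].

INTERFACE

Orientations are given as a unit quaternion [x, y, z, w].
In Python, from station import arm, snapshot, camera_info, ticket gives the robot as it stands. Calls block until the motion is done:
- arm.movep(position, orientation): joint-space move of the TCP to a pose.
- arm.line_to(position, velocity=0.15, ori=None): straight line of the TCP; ori=None keeps the orientation; velocity is the mean speed in m/s.
- arm.move_j(angles): joint-space move.
- arm.move_gripper(opening, effort=None): opening from 0.0 (shut) to 1.0 (fully open); effort is the grip in N (None keeps the last); returns when the fingers have stopped.
- arm.pause(seconds).
- arm.ik(position, orientation): joint angles nearest the present ones, or None.
- snapshot(name): name is "scene" or "top" or "wrist"; returns the picture (384x512x3 uint8, blue, green, red); there is no depth.
- camera_info(name): a dict with "fx", "fy", "cx", "cy" (pixels), "R" (3x3) and "t" (3): a world point X has camera coordinates R X + t; the wrist camera has in their place "T_tool_cam" (4x4, takes a point from camera to tool coordinates, whose origin is the TCP and whose axes are the tool frame's). Camera axes: x right, y down, z forward; pixel columns grow to the right and rows downward; lengths in m; the calibration is good to about 2 mm. A picture is of the moment at which its call begins: read the wrist's pose just before it. camera_info takes no time and is no camera call.
A pose or a line that the arm cannot do raises arm.MotionError and nothing moves.
- ticket.finish_job(): hands the job in, once; it reports no verdict.
Readings, each from a call of its own:
- arm.read_time(): time.
- arm.read_joint_positions(): joint angles.
- arm.read_dq(): joint speeds.
- arm.read_effort(): joint torques, N m.
- arm.read_tool_pos(): TCP position.
- arm.read_eef_rot(): TCP orientation.
- arm.read_ft_force(): force on the tool from outside, world axes, zero at the start.
- arm.read_wrist_torque(): the same for the moment, N m.
- arm.read_opening(): opening from 0.0 (shut) to 1.0 (fully open).
Only numpy, scipy, OpenCV 4.12 (cv2) and the standard library are available. Lean on these libraries where they do the work, as an engineer would, in place of code of your own. Each camera call takes 0.05 s, during which the arm holds its last target. There are 200 camera calls.

## Working session

There is one attempt and no reset: what is moved stays moved. The work goes in short steps, each a Python script; the robot and the scene stay as the last script left them, time stands still between calls to the robot, and variables do not carry over. Pictures are saved under pics/ and viewed, about 12 in all and at most 16, crops included, and the job is handed in when it is done.

```bash
ls; mkdir -p pics; python3 - <<'E'
from station import arm, snapshot, camera_info
import cv2, numpy as np
print(arm.read_time(), arm.read_tool_pos(), arm.read_eef_rot(), arm.read_opening())
for n in ("scene","top"):
    cv2.imwrite(f"pics/{n}0.png", cv2.resize(snapshot(n),(800,600),interpolation=cv2.INTER_CUBIC))
    c=camera_info(n); print(n,c["fx"],c["cx"],c["cy"],np.round(-np.array(c["R"]).T@np.array(c["t"]),3),np.round(c["R"],2).tolist())
print(np.round(camera_info("wrist")["T_tool_cam"],3).tolist(),camera_info("wrist")["fx"])
E
```

```text
pics
0.0 [ 0.21890264 -0.61141334  0.30273192] [-0.69651229 -0.12187082  0.69685236 -0.12006213] 1.003158568484152
scene 435.68912832632907 256.3056874918162 190.13626229595076 [0.994 0.289 0.728] [[-0.54, 0.84, 0.01], [0.69, 0.44, -0.58], [-0.49, -0.31, -0.82]]
top 468.9608473496564 260.7449875070267 182.55623615299336 [0.357 0.069 1.169] [[-0.02, -1.0, 0.0], [-0.97, 0.02, -0.23], [0.23, -0.01, -0.97]]
[[0.001, -0.317, 0.948, -0.07], [1.0, 0.001, -0.001, -0.001], [-0.001, 0.948, 0.317, -0.081], [0.0, 0.0, 0.0, 1.0]] 330.1525283968577
```

View pics/top0.png

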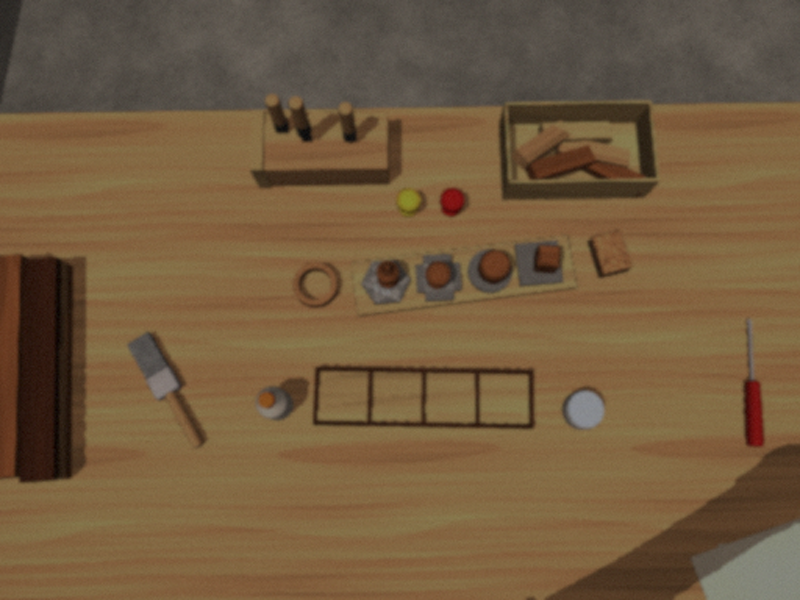

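View pics/scene0.png

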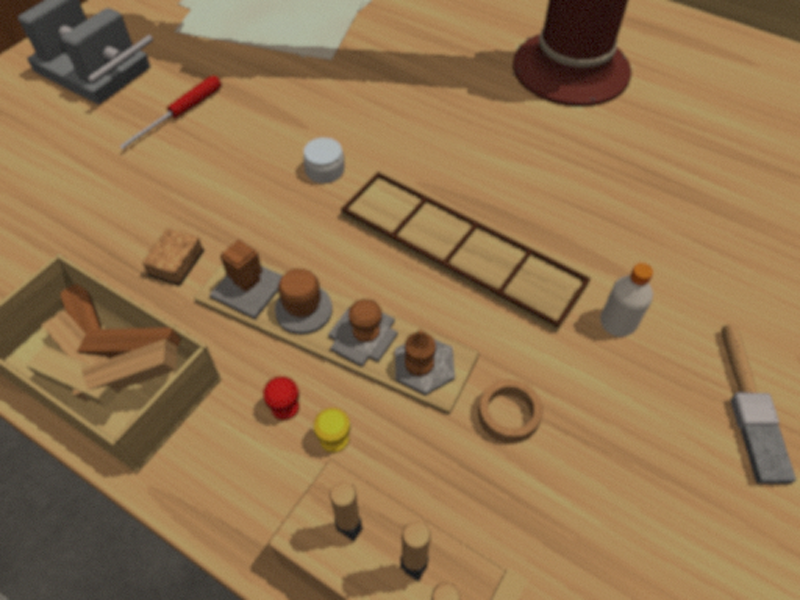

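Top picture (800x600): the rack spans (315-533, 368-427), and the bottle is at (272,402). Brown parts left to right are finial (389,275), knob (438,273), bun foot (495,266) and plinth foot (548,258). Possible mix-ups are the yellow knob (409,200), red knob (452,200), cork block (610,253), ring (317,284) and white jar (585,409). I choose the four parts standing on the grey tiles.

```bash
cat > h.py <<'E'
from station import arm, snapshot, camera_info, ticket
import cv2, numpy as np
from scipy.spatial.transform import Rotation as Ro
def cam(n):
    c=camera_info(n); K=np.array([[c["fx"],0,c["cx"]],[0,c["fy"],c["cy"]],[0,0,1]])
    if n=="wrist":
        T=np.eye(4); T[:3,:3]=Ro.from_quat(arm.read_eef_rot()).as_matrix(); T[:3,3]=arm.read_tool_pos()
        T=T@np.array(c["T_tool_cam"]); return K,T[:3,:3].T,-T[:3,:3].T@T[:3,3]
    return K,np.array(c["R"]),np.array(c["t"])
def cast(C,uv,z):
    K,R,t=C; o=-R.T@t; uv=np.atleast_2d(np.asarray(uv,float))
    d=(R.T@np.linalg.inv(K)@np.c_[uv,np.ones(len(uv))].T).T
    return (o+d*((z-o[2])/d[:,2])[:,None])[:,:2]
def proj(C,X):
    K,R,t=C; p=(K@(R@np.atleast_2d(X).T+t[:,None])).T; return p[:,:2]/p[:,2:]
def down(a):  # jaw (tool y) direction at angle a in the xy plane, tool x down
    x=np.array([0,0,-1.]); y=np.array([np.cos(a),np.sin(a),0]); return Ro.from_matrix(np.c_[x,y,np.cross(x,y)]).as_quat()
def blobs(m,amin=60):
    cs,_=cv2.findContours(m.astype(np.uint8),cv2.RETR_EXTERNAL,cv2.CHAIN_APPROX_NONE)
    return [c for c in cs if cv2.contourArea(c)>amin]
E
python3 - <<'E'
from h import *
print(Ro.from_quat(arm.read_eef_rot()).as_matrix().round(2).tolist())
C=cam("top"); im=snapshot("top"); hsv=cv2.cvtColor(im,cv2.COLOR_BGR2HSV)
s=512/800
for n,p in dict(finial=(389,275),knob=(438,273),bun=(495,266),plinth=(548,258),table=(600,480),tile=(530,275)).items():
    print(n,hsv[int(p[1]*s),int(p[0]*s)], cast(C,np.array(p)*s,.05).round(3))
dark=hsv[...,2]<70
for c in blobs(dark[230:278,195:350],500):
    r=cv2.minAreaRect(c+np.array([195,230])); print("rack",r, cast(C,cv2.boxPoints(r),.018).round(4).tolist(), cast(C,[r[0]],.018))
print("bottle",cast(C,np.array([(267,399)])*s,.11),cast(C,np.array([(274,406)])*s,.0))
E
```

```text
[[-0.0, 0.34, -0.94], [0.0, -0.94, -0.34], [-1.0, -0.0, 0.0]]
finial [ 10 168  79] [[0.639 0.09 ]]
knob [ 11 168 106] [[0.641 0.012]]
bun [ 12 172 105] [[ 0.651 -0.078]]
plinth [ 11 181 100] [[ 0.663 -0.162]]
table [ 18 127 133] [[ 0.322 -0.219]]
tile [16 33 85] [[ 0.635 -0.132]]
rack ((271.1573181152344, 253.86026000976562), (140.10882568359375, 36.98310852050781), 0.7742201685905457) [[0.4113, 0.2089], [0.5006, 0.2088], [0.4905, -0.1354], [0.4013, -0.1292]] [[0.45053945 0.03831169]]
bottle [[0.44335323 0.26519871]] [[0.44114557 0.27428025]]
```

```bash
python3 - <<'E'
from h import *
for a in (np.pi,0):
    for p in ((.639,.171,.25),(.663,-.162,.12),(.447,-.088,.1),(.454,.164,.1)): 
        q=arm.ik(p,down(a)); print(a,p,None if q is None else np.round(q,2))
E
```

```text
3.141592653589793 (0.639, 0.171, 0.25) [ 0.24  0.94 -1.15  1.43  0.86  1.32  2.18]
3.141592653589793 (0.663, -0.162, 0.12) [-0.04  0.91  0.46  1.5  -0.49  0.85 -2.55]
3.141592653589793 (0.447, -0.088, 0.1) [-0.06  0.69  0.31  2.17 -0.59  0.36 -2.4 ]
3.141592653589793 (0.454, 0.164, 0.1) [ 0.28  1.01 -1.15  2.07  1.2   0.98  1.59]
0 (0.639, 0.171, 0.25) [-0.02  0.73 -0.5   1.44  0.37  1.07 -0.6 ]
0 (0.663, -0.162, 0.12) [ 0.37  0.88 -0.31  1.48  0.32  0.83 -0.05]
0 (0.447, -0.088, 0.1) [ 0.29  0.68 -0.21  2.16  0.39  0.34 -0.24]
0 (0.454, 0.164, 0.1) [-0.24  0.7  -0.23  2.08  0.39  0.4  -0.77]
```

```bash
python3 - <<'E'
from h import *
q=down(0); P=dict(finial=(.639,.09,.055),knob=(.641,.012,.055),bun=(.651,-.078,.05),plinth=(.663,-.162,.055))
out=[]
for n,(x,y,zz) in P.items():
    arm.movep([x,y-.081,.23],q); C=cam("wrist"); im=snapshot("wrist"); hsv=cv2.cvtColor(im,cv2.COLOR_BGR2HSV)
    m=((hsv[...,0]<16)&(hsv[...,1]>120)).astype(np.uint8); m=cv2.morphologyEx(m,cv2.MORPH_OPEN,np.ones((5,5)))
    g=proj(C,[[x,y,zz]])[0]; b=min(blobs(m,300),key=lambda c:np.hypot(*(np.array(cv2.minEnclosingCircle(c)[0])-g)))
    r=cv2.minAreaRect(b); (u,v),rad=cv2.minEnclosingCircle(b); M=cv2.moments(b)
    e=cast(C,cv2.boxPoints(r),zz); d=e[1]-e[0]
    print(n,"rect",cast(C,[r[0]],zz).round(4),"circ",cast(C,[(u,v)],zz).round(4),"cent",cast(C,[(M['m10']/M['m00'],M['m01']/M['m00'])],zz).round(4),"sz",np.linalg.norm(d).round(4),np.linalg.norm(e[2]-e[1]).round(4),"ang",np.arctan2(d[1],d[0]).round(3),arm.read_time())
    cv2.drawContours(im,[b],-1,(0,255,0),1); out.append(im)
cv2.imwrite("pics/w1.png",cv2.resize(np.vstack([np.hstack(out[:2]),np.hstack(out[2:])]),(800,600)))
arm.movep([.45,.038-.03,.30],down(0)); C=cam("wrist"); im=snapshot("wrist"); hsv=cv2.cvtColor(im,cv2.COLOR_BGR2HSV)
c=max(blobs(hsv[...,2]<70,500),key=lambda c:cv2.boundingRect(c)[2]*cv2.boundingRect(c)[3]); r=cv2.minAreaRect(c)
e=cast(C,cv2.boxPoints(r),.018); print("rack",e.round(4).tolist(),e.mean(0),arm.read_time()); cv2.drawContours(im,[c],-1,(0,255,0),1)
cv2.imwrite("pics/r1.png",im)
E
```

```text
finial rect [[0.6424 0.0943]] circ [[0.6424 0.0944]] cent [[0.6422 0.0944]] sz 0.0341 0.0342 ang -0.002 2.8583
knob rect [[0.6387 0.0159]] circ [[0.6385 0.0159]] cent [[0.6386 0.016 ]] sz 0.0379 0.0393 ang -0.005 3.3167
bun rect [[ 0.6503 -0.0732]] circ [[ 0.6503 -0.0733]] cent [[ 0.6503 -0.0733]] sz 0.0476 0.0499 ang -0.0 3.8167
plinth rect [[ 0.6594 -0.1559]] circ [[ 0.6592 -0.1558]] cent [[ 0.6596 -0.1558]] sz 0.0365 0.0359 ang 1.426 4.3
rack [[0.5568, -0.1091], [0.7589, -0.1093], [0.8066, -0.3034], [0.5732, -0.3031]] [ 0.67389752 -0.20621599] 5.625
```

View pics/w1.png

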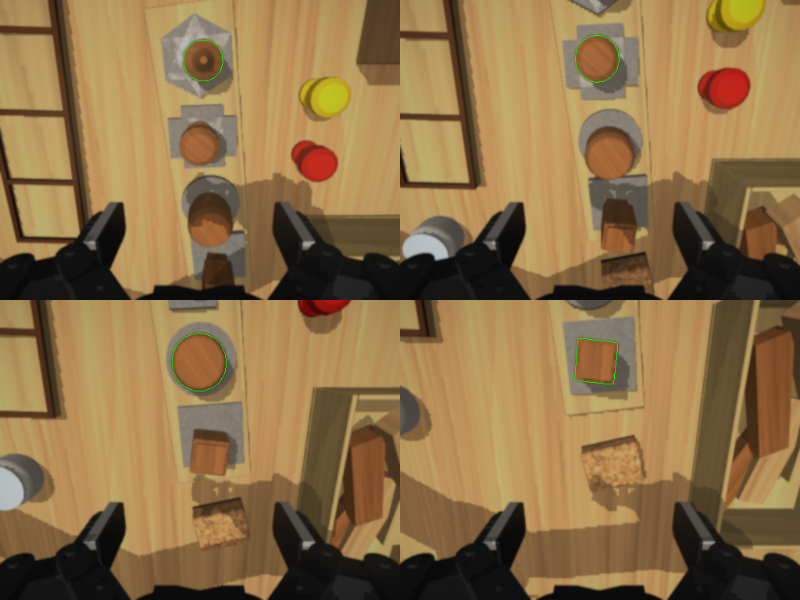

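View pics/r1.png

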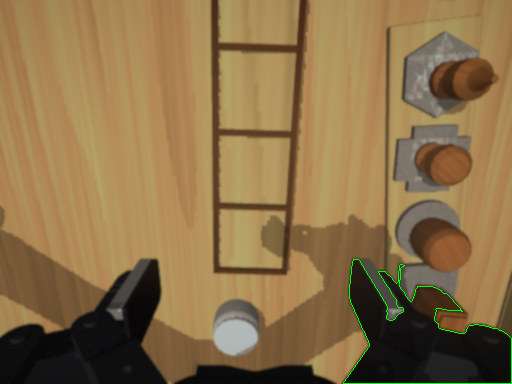

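The wrist crops confirm my choice: each green outline encloses the brown part on its own tile, and the red and yellow knobs stand apart. In the rack shot my mask caught the gripper shadow, so I'm re-measuring the rack with its row across the picture.

```bash
python3 - <<'E'
from h import *
arm.movep([.455,.038,.32],down(-np.pi/2)); C=cam("wrist"); im=snapshot("wrist"); hsv=cv2.cvtColor(im,cv2.COLOR_BGR2HSV)
g=proj(C,[[.45,.038,.018]])[0]
m=(hsv[...,2]<95)&(hsv[...,1]>60)
c=min(blobs(m,300),key=lambda c:np.hypot(*(np.array(cv2.minAreaRect(c)[0])-g))); 
# fit quad by projecting hull to the strip plane
e=cast(C,c[:,0],.018); r=cv2.minAreaRect((e*1000).astype(np.float32)); print("rack",r,cv2.boxPoints(r).round(1).tolist(),arm.read_time(),g)
cv2.drawContours(im,[c],-1,(0,255,0),1); cv2.imwrite("pics/r2.png",im)
E
```

```text
rack ((451.8558349609375, 41.09454345703125), (339.0081481933594, 89.831787109375), 88.18720245361328) [[401.6000061035156, -126.9000015258789], [491.3999938964844, -129.6999969482422], [502.1000061035156, 209.10000610351562], [412.29998779296875, 211.89999389648438]] 6.975 [254.86947647 163.04647643]
```

View pics/r2.png

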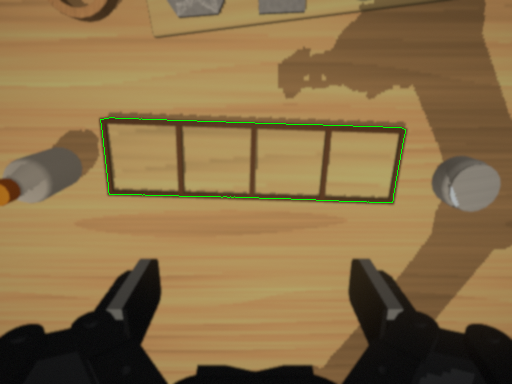

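Rack outline fits well (339 x 90 mm, yaw -0.03). First transfer: the plinth foot, placed with the camera side turned away from the bottle.

```bash
cat >> h.py <<'E'
RC=np.array([.4519,.0411]); RY=-.0316
def slot(y): return RC+y*np.array([-np.sin(RY),np.cos(RY)])
def transfer(xy,a,h,y,ap,effort=40,off=(0,0)):
    x0,y0=xy; zg=.020+h+.054
    arm.movep([x0,y0,.20],down(a)); arm.move_gripper(.9)
    arm.line_to([x0,y0,zg],.15); arm.move_gripper(0,effort); print("grip",arm.read_opening()*85,arm.read_ft_force().round(1))
    arm.line_to([x0,y0,zg+.02],.06); arm.line_to([x0,y0,.21],.15)
    sx,sy=slot(y)+np.array(off); arm.line_to([sx,sy,.20],.25,ori=down(ap)); print("carry",arm.read_opening()*85)
    arm.line_to([sx,sy,zg+.005],.15); arm.line_to([sx,sy,zg-.008+.0005],.03); print("down",arm.read_tool_pos().round(4),arm.read_ft_force().round(1))
    arm.pause(.2); arm.move_gripper(.8); arm.line_to([sx,sy,.20],.15); print(arm.read_time())
E
python3 - <<'E'
from h import *
transfer((.6594,-.1558),-.145,.037,.126,-np.pi/2+RY)
cv2.imwrite("pics/p1.png",snapshot("wrist")); cv2.imwrite("pics/p1t.png",snapshot("top"))
E
```

```text
grip 33.01794004939276 [0.1 0.3 4.2]
carry 33.36913541427953
down [0.456  0.1671 0.1039] [-0.8 -0.5  4.8]
15.3417
```

View pics/p1.png

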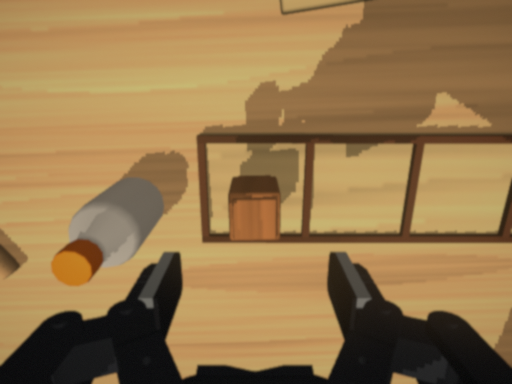

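The plinth foot stands upright in the leftmost compartment (centre about (255,208)) and the bottle is undisturbed. Next, the bun foot, then a measurement of both placings.

```bash
cat >> h.py <<'E'
def check(y,zz,name,view=True):
    s=slot(y); arm.movep([*(s+np.array([0,-.081])),.22],down(0)); C=cam("wrist"); im=snapshot("wrist"); hsv=cv2.cvtColor(im,cv2.COLOR_BGR2HSV)
    m=((hsv[...,0]<16)&(hsv[...,1]>150)&(hsv[...,2]>75)).astype(np.uint8); m=cv2.morphologyEx(m,cv2.MORPH_OPEN,np.ones((9,9)))
    g=proj(C,[[*s,zz]])[0]; b=min(blobs(m,300),key=lambda c:np.hypot(*(np.array(cv2.minEnclosingCircle(c)[0])-g)))
    r=cv2.minAreaRect(b); p=cast(C,[r[0]],zz)[0]; e=cast(C,cv2.boxPoints(r),zz); d=Ro.from_euler('z',-RY).as_matrix()[:2,:2]@(p-s)
    print(name,"offset in rack frame mm",(d*1000).round(1),"size",(np.linalg.norm(e[1]-e[0])*1000).round(1),(np.linalg.norm(e[2]-e[1])*1000).round(1))
    cv2.drawContours(im,[b],-1,(0,255,0),1); return im
E
python3 - <<'E'
from h import *
transfer((.6503,-.0733),.07,.029,.042,RY)
a=check(.042,.045,"bun"); b=check(.126,.055,"plinth"); cv2.imwrite("pics/c1.png",cv2.resize(np.hstack([a,b]),(800,300)))
E
```

```text
grip 48.12618432442442 [-0.7  0.8  6.4]
carry 48.288515430733156
down [0.4535 0.0831 0.0965] [-2.  -0.5 10.2]
23.525
bun offset in rack frame mm [-0.6 -0.1] size 46.8 48.6
plinth offset in rack frame mm [-1.9  0.8] size 34.4 34.9
```

View pics/c1.png

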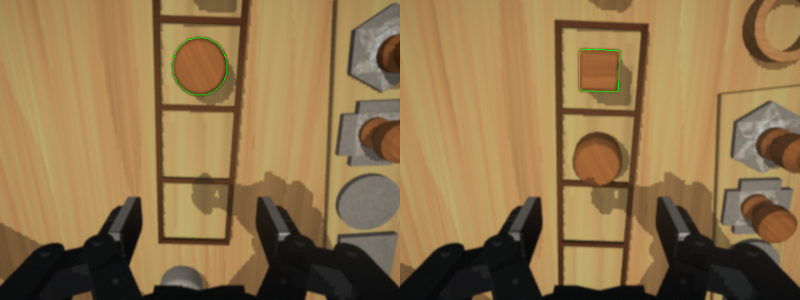

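The bun foot and plinth foot stand upright, within 2 mm of their compartment centres. Now the knob and finial.

```bash
python3 - <<'E'
from h import *
transfer((.6386,.0159),.07,.0355,-.042,RY)
a=check(-.042,.048,"knob")
transfer((.6423,.0944),.07,.035,-.126,RY)
b=check(-.126,.047,"finial"); cv2.imwrite("pics/c2.png",cv2.resize(np.hstack([a,b]),(800,300)))
E
```

```text
grip 38.28277987754161 [-1.8 -0.7  5.9]
carry 37.91651974654559
down [ 0.4508 -0.001   0.1026] [-0.2 -1.   6.6]
31.4833
knob offset in rack frame mm [-0.8 -0.3] size 37.1 38.1
grip 34.41352788918107 [-0.4 -0.6  4.6]
carry 34.41126021245761
down [ 0.448 -0.085  0.102] [-1.4  0.1  5.8]
39.55
finial offset in rack frame mm [-0.9 -0.5] size 33.3 33.7
```

View pics/c2.png

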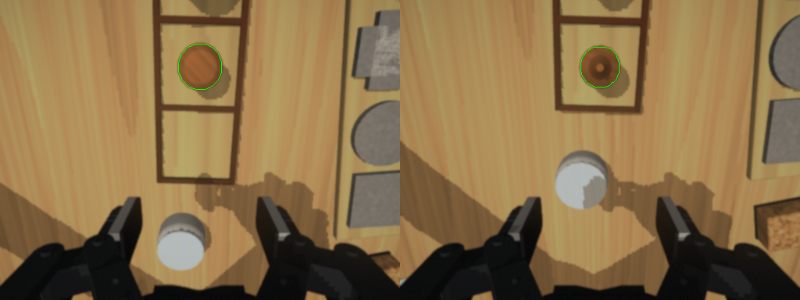

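```bash
python3 - <<'E'
from h import *
arm.line_to([.45,-.17,.32],.2); arm.move_j([1.2,0.615,-0.013,1.423,0.008,1.103,-0.04])
cv2.imwrite("pics/f.png",cv2.resize(snapshot("scene"),(800,600))); print(arm.read_time())
E
```

```text
42.5333
```

View pics/f.png

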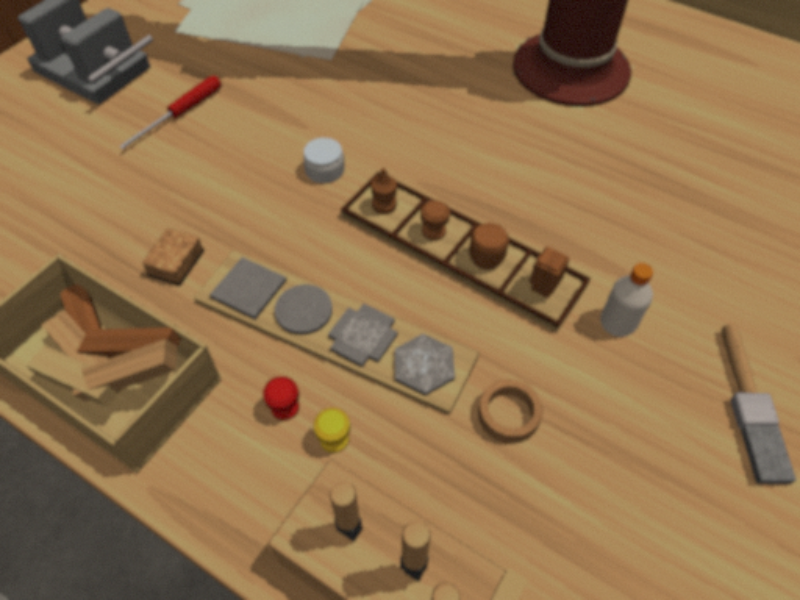

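All four stand upright: finial (384,192), knob (434,218), bun foot (489,245) and plinth foot (548,270). The bottle is where it was at (627,300).

```bash
python3 -c "
from station import ticket
print(ticket.finish_job())"
```

```text
the job is handed in; nothing more can be done
None
```

All four parts are in the rack in reverse order and the job is handed in. From the left the board held finial, knob, bun foot and plinth foot; the rack now holds plinth foot, bun foot, knob and finial.

- **Placing:** the last wrist-camera checks put each part within about 2 mm of its compartment centre. The plinth foot is furthest off, at 1.9 mm towards the robot.
- **Final picture:** all four stand upright, and the bottle and the other objects look unmoved. The arm was back at its start pose by then, at 42.5 s of the 106 s.
- **Failed check:** my first wrist measurement of the rack picked up the gripper's shadow and was discarded. The second fitted the rack's known size (339 x 90 mm against 342 x 90) and was used.

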